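# Pump up the sample filtration vessel

### The job

Get the steel pressure vessel ready for filtering: with a fingertip push the yellow vent lever on its lid round to fully closed, then press the blue pump plunger down with the fingertips and let it spring up, again and again with good full strokes, until the red indicator pin has popped fully out and its green band shows. Leave the plunger up and the vent closed. Do not touch the pin, keep the arm and hand behind the fingers off the vessel, and leave the flask, the bottles and the membrane box where they stand.

Things in the scene. Friction and masses are not known exactly. Their poses are not given: they have to be found in the camera images.
- vessel: Stainless pressure pot with a clamped lid, on a 150 mm square base plate bolted to the bench: it cannot move. 128 mm across the lid flange, 146 mm over its four wing nuts (tops 206 mm up). Origin on the vertical centre line at the underside; z up. Lid top 196 mm up. On the lid: pump at x = y = 0, indicator pin at x = +43 mm, y = 0, vent valve at x = 0, y = -44 mm. Low outlet with disc filter at x = 55 to 126 mm.
- plunger_top (a point): Centre of the top of the blue mushroom knob (46 mm across, 22 mm high) of the pump plunger, on the vessel's centre line, 284.5 mm up when the plunger is up; moves down with the plunger.
- plunger_travel (a joint): Pump plunger: 0 = up, 0.030 m = fully down (hard stop). A spring of 220 N/m with 4 N preload and air damping (about 25 N s/m) push it up, so about 12 N are needed at the bottom; let go, it comes up by itself in about 0.4 s. Four to six full strokes with the vent closed bring the pin out; a stroke of under 22 mm between top and bottom may pump nothing, and nor does any stroke with the vent open.
- indicator_pin: Pop-up pressure indicator: red pin of 12 mm diameter with a green band at its foot, in a brass collar on the lid (collar top 210 mm above the bench). Origin on the pin's axis, level with the collar top when the pin is in; the pin's head stands 2 mm above it. Not to be touched.
- pin_travel (a joint): How far the indicator pin has come out: 0 = right in, 0.018 m = fully out, the green band above the collar. It may start up to about 3 mm out, rises about 3 mm with each full stroke while the vent is closed (the first and last 1 to 5 mm), stays up between strokes and stops at 18 mm however often one pumps.
- vent_turn (a joint): Vent valve lever, turns about the vertical: 0 = open, lever pointing radially out from the vessel (vessel -y); 1.57 rad = closed (stop), lever pointing along vessel +x. Grows counter-clockwise seen from above. Stays where it is left; about 0.05 N m to turn. It may start partly turned, up to about 0.4.
- vent_tip (a point): Outer end of the yellow vent lever, at mid-height, 52 mm from the vent axis; turns with it. The yellow sleeve (13 mm wide, 8 mm high, its mid-height 254 mm above the bench) covers 14 to 54 mm from the axis.
- vent_axis (a point): Point on the vent valve's vertical turning axis at the lever's mid-height. The brass valve body below it ends 247 mm above the bench and is 20 mm square; its riser goes down to the lid. Fixed on the vessel.
- flask: Stoppered glass volumetric flask, 64 mm across the bulb, 172 mm tall, loose. Origin under its centre. Leave alone.
- white_bottle: White round bottle with red cap, 68 mm across, about 125 mm tall, loose. Origin under its centre. Leave alone.
- amber_bottle: Amber glass bottle with black cap, 56 mm across, about 105 mm tall, loose. Origin under its centre. Leave alone.
- membrane_box: Round clear box with blue lid, 64 mm across, 30 mm tall, loose. Origin under its centre. Leave alone.

How it is judged:
On the way, in this order (a step that is already met when the one before it is completed fails the run):
1. the vent lever is turned fully closed while the pin is still in (value of joint vent_turn above 1.4 rad and value of joint pin_travel below 0.005 m), for 0.2 s.
2. the plunger is pressed well down (value of joint plunger_travel above 0.015 m), for 0.02 s.
3. the indicator pin has popped fully out (value of joint pin_travel above 0.016 m), for 0.2 s.
At the end, for the whole second after the job is handed in: The indicator pin is at least 16 mm out (of 18), the vent lever within 0.17 rad of its closed stop and the plunger within 3 mm of fully up (value of joint pin_travel above 0.016 m and value of joint vent_turn above 1.4 rad and value of joint plunger_travel below 0.003 m); the robot touches nothing.
It fails at once if the arm or the hand behind the fingers bears on the vessel or its parts (contact force between the arm and vessel above 5 N).
It fails at once if the robot touches the indicator pin (contact force between any of the fingers, the arm and indicator_pin above 0.5 N).
It fails at once if a bystander is moved more than 15 mm or tipped (distance of any of flask, white_bottle, amber_bottle, membrane_box from where it was at the start of the episode above 0.015 m or angle between any of flask, white_bottle, amber_bottle, membrane_box's own z axis and vertical above 0.2 rad).
It also fails if it takes over 51 s, if anything falls off the work surface, if the arm or the gripper's body presses on something with over 40 N, if the wrist force passes 120 N, or if a joint passes its speed limit or range.

### The arm

A 6-joint arm with a two-finger parallel gripper is mounted at the origin on the work surface. World frame = base frame: x ahead of the robot, y to its left, z up, the work surface at z = 0. Lengths are in m, angles in rad, forces in N, time in s.
With the tool pointing down it reaches from about 0.35 to 0.85 m from the base axis. Payload 8.1 kg.
Tool frame: the origin (TCP) lies midway between the tips of the shut fingers; the grasp point (between the pads) lies 19 mm behind it (robot.tcp_to_grasp is the distance from the TCP to the grasp point, in m); x points along the fingers, y is the direction in which the jaws open and shut, and the axes are right-handed (so a half turn about x gives the same grasp; the last joint's range is limited). The gripper opens to 93 mm and grips with 3 to 60 N. Pads are 15 mm wide; open, the fingers measure 128 mm over their backs; the gripper's body (75 mm by 188 mm) begins 65 mm behind the grasp point.
Start: joints at [-1.383, 0.13, 1.488, -0, 1.523, -0.085], TCP at [0.162, -0.578, 0.187] pointing down, gripper open.
Joint ranges: [-2.96, 2.96], [-0.89, 2.26], [0.02, 2.5], [-1.34, 4.48], [0, 2.73], [-2.66, 2.66]. Speed limits (rad/s): [2.39, 2.39, 2.79, 3.14, 3.14, 3.14].

### API

Orientations are given as a rotation vector (axis times angle).
In Python, from plant import robot gives the robot as it stands.
- The arm moves only by the tool play_rows, never from a script. Its argument "plan" is a list of rows, each an object with "slide": the shift along the world's x, y, z as a fraction of full scale, a list of three; "roll": the turn about the world's z as a fraction of full scale; "fingers": the gripper command: -1 is shut, 1 is fully open, values between are in proportion. A call has 1 to 20 rows; each row shifts and turns the commanded pose from where the row before left it; what a row does not reach is not made up. Full scale, the value 1, is 30 mm for a shift and 8 degrees for a turn. A row lasts 1/8 s, in which the tool goes at most 62.5 mm and 10.7 degrees, less where a joint would pass 70% of its speed; a pose out of reach is approached as far as the arm can. A call with a number of a shift or a turn outside -1 to 1 is refused whole. A call with a gripper value outside its range is refused whole. The fingers move at their own pace and stop on an object; "squeeze" is the grip in N (left out, the last holds). Time passes only in rows, so rows that do not move let the fingers close. It gives the time, the measured TCP pose, the force and the opening at its end, in the units of the state.
- robot.read_state(): the state, without advancing time (a new reading comes with each control period).
- robot.read_camera(name): name is "side" or "top"; returns the picture (420x560x3 uint8, red, green, blue); there is no depth.
- robot.get_calibration(name): a dict with "fx", "fy", "cx", "cy" (pixels), "R" (3x3) and "t" (3): a world point X has camera coordinates R X + t. Camera axes: x right, y down, z forward; pixel columns grow to the right and rows downward; lengths in m; the calibration is good to about 2 mm. A picture is of the moment at which its call begins. get_calibration takes no time and is no camera call.
- robot.close_job(): hands the job in, once; it reports no verdict.
Trained networks look in the newest picture that a camera, given by its name, has taken for a name from the list of things; names that differ only in an ending like _2 or _b are one class to them, and where a whole thing is asked for, a point or a joint stands for the part that bears it (a point fixed in the world has none). Each returns a list of dicts, best first, with "p" (0 to 1); they miss things now and then, are a little off and sometimes report something else, mostly with a low value. They report only what shows in the picture. A call takes as long as a camera call.
- robot.boxes_of(camera, target): "extent" ([centre column, centre row, width, height] in pixels, round what is visible of it).
- robot.regions_of(camera, target): "region" (420x560 bool, what is visible of it) and "extent" ([centre column, centre row, width, height] in pixels, round what is visible of it).
- robot.mark_of(camera, target): "point" ([column, row] in pixels: a listed point, or the origin of a listed thing).
The state is a dict: "t": time; "q": joint angles; "dq": joint speeds; "joint_torque": joint torques, N m; "tool_pos": TCP position; "orientation": TCP orientation; "force": force on the tool from outside, world axes, zero at the start; "wrist_torque": the same for the moment, N m; "opening": finger opening in m.
Only numpy, scipy, OpenCV 4.12 (cv2) and the standard library are available. Lean on these libraries where they do the work, as an engineer would, in place of code of your own. Each camera call takes 0.05 s, during which the arm holds its last target.

## Working session

There is one attempt and no reset: what is moved stays moved. The work goes in short steps, Python scripts to look and compute and a tool call to move; the robot and the scene stay as the last step left them, time stands still between calls to the robot, and variables do not carry over. Pictures are saved under pics/ and viewed, and the job is handed in when it is done.

Besides the shell and the picture viewer there is one more tool, called after ">>>" as a command line: name --argument value ..., lists and objects as JSON in quotes. play_rows: Moves the arm, as the interface text tells. Its arguments: {"type":"object","properties":{"plan":{"type":"array","items":{"type":"object","properties":{"slide":{"type":"array","items":{"type":"number","minimum":-1,"maximum":1}},"roll":{"type":"number","minimum":-1,"maximum":1},"fingers":{"type":"number"}}}},"squeeze":{"type":"number"}},"required":["plan"]}

```bash
mkdir -p pics; ls
cat > h.py <<'E'
import numpy as np, cv2
from plant import robot
def snap(cam,fn):
    im=robot.read_camera(cam); cv2.imwrite('pics/'+fn,im[:,:,::-1]); return im
def ray(cam,px):
    c=robot.get_calibration(cam);R=np.array(c['R']);t=np.array(c['t'])
    d=np.array([(px[0]-c['cx'])/c['fx'],(px[1]-c['cy'])/c['fy'],1.])
    return -R.T@t, R.T@d
def atz(cam,px,z):
    o,d=ray(cam,px); return o+d*(z-o[2])/d[2]
def tri(p1,p2,c1='side',c2='top'):
    A=[];b=[]
    for c,p in((c1,p1),(c2,p2)):
        o,d=ray(c,p);d/=np.linalg.norm(d);M=np.eye(3)-np.outer(d,d);A.append(M);b.append(M@o)
    return np.linalg.lstsq(np.vstack(A),np.hstack(b),rcond=None)[0]
def proj(cam,X):
    c=robot.get_calibration(cam);p=np.array(c['R'])@X+np.array(c['t']);return c['fx']*p[0]/p[2]+c['cx'],c['fy']*p[1]/p[2]+c['cy']
E
python3 - <<'E'
from h import *
np.set_printoptions(precision=4,suppress=True)
snap('side','s0.png');snap('top','t0.png')
for n in ['vessel','plunger_top','indicator_pin','vent_tip','vent_axis','flask','white_bottle','amber_bottle','membrane_box']:
    P={}
    for c in('side','top'):
        m=robot.mark_of(c,n); print(n,c,[(np.round(a['point'],1),round(a['p'],2)) for a in m[:2]])
        if m:P[c]=m[0]['point']
    if len(P)==2: print('   ',tri(P['side'],P['top']))
print(robot.read_state())
for c in('side','top'): print(c,ray(c,(280,210)))
E
```

```text
pics
vessel side [(array([238. , 297.1]), 0.58)]
vessel top []
plunger_top side [(array([231.3, 191.3]), 0.89)]
plunger_top top [(array([311., 250.]), 0.89)]
    [ 0.5111 -0.0531  0.2822]
indicator_pin side [(array([258.3, 222.5]), 0.56)]
indicator_pin top [(array([313.9, 227.4]), 0.45), (array([375.1, 208.9]), 0.18)]
    [ 0.5563 -0.0638  0.2086]
vent_tip side [(array([235. , 243.1]), 0.64), (array([227.9, 189.4]), 0.36)]
vent_tip top [(array([371.7, 205.4]), 0.56), (array([355.2, 253. ]), 0.48)]
    [ 0.5423 -0.1619  0.285 ]
vent_axis side [(array([224.3, 222.4]), 0.56)]
vent_axis top [(array([330.7, 254.7]), 0.94)]
    [ 0.496  -0.0924  0.2559]
flask side []
flask top [(array([294.3, 180.4]), 0.76)]
white_bottle side []
white_bottle top [(array([230.1, 231.2]), 0.82)]
amber_bottle side [(array([332.5, 360. ]), 0.82)]
amber_bottle top [(array([373.9, 208.2]), 0.61)]
    [ 0.6333 -0.2351 -0.0034]
membrane_box side [(array([258.5, 392.4]), 0.75)]
membrane_box top [(array([384.3, 266. ]), 0.93)]
    [ 0.4879 -0.2568  0.0139]
{'t': 1.0, 'q': array([-1.3834,  0.1304,  1.4882, -0.    ,  1.523 , -0.0854]), 'dq': array([ 0.0007,  0.0015,  0.0012,  0.0013,  0.0004, -0.0001]), 'joint_torque': array([ -0.0005, -55.9764, -49.2066,   0.0769,   0.0225,  -0.    ]), 'tool_pos': array([ 0.1616, -0.5778,  0.1868]), 'orientation': array([ 2.0755,  0.2849, -2.0756]), 'force': array([-0.2438,  0.2435, -0.4587]), 'wrist_torque': array([-0.0058,  0.0127,  0.027 ]), 'opening': 0.09322001693006607}
side (array([ 0.3908, -0.6215,  0.7774]), array([ 0.2526,  0.6881, -0.6808]))
top (array([0.4609, 0.0241, 1.1512]), array([ 0.1359, -0.0184, -0.9906]))
```

View pics/s0.png

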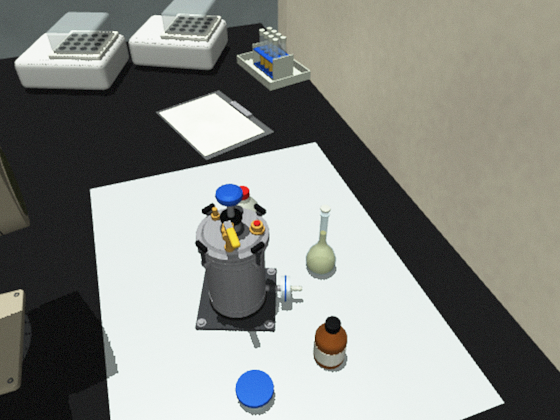

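View pics/t0.png

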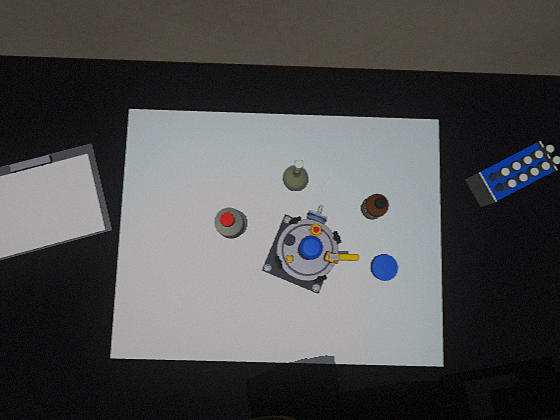

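Run:
```python
from h import *
np.set_printoptions(precision=4,suppress=True)
s=cv2.imread('pics/s0.png');t=cv2.imread('pics/t0.png')
cv2.imwrite('pics/s0z.png',cv2.resize(s[175:285,180:290],None,fx=5,fy=5,interpolation=2))
cv2.imwrite('pics/t0z.png',cv2.resize(t[200:300,255:365],None,fx=5,fy=5,interpolation=2))
for n in ['vent_turn','plunger_top','indicator_pin']:
  for c in('side','top'):
    for a in robot.regions_of(c,n)[:2]: print(n,c,np.round(a['extent'],1),a['p'])
```

```text
vent_turn side [233.5 235.4  16.2  24. ] 0.59
vent_turn top [344.5 255.1  30.2   8.3] 0.76
plunger_top side [231.2 199.8  27.2  33.3] 0.73
plunger_top top [309.8 248.1  22.8  22.5] 0.66
indicator_pin top [313.8 246.2  22.8  19.6] 0.27
```

View pics/s0z.png

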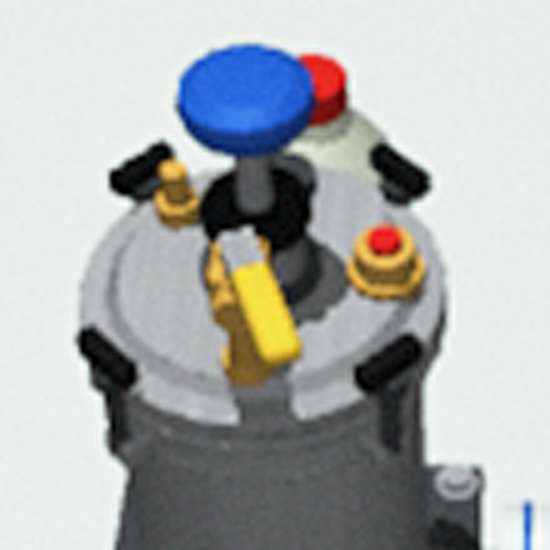

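View pics/t0z.png

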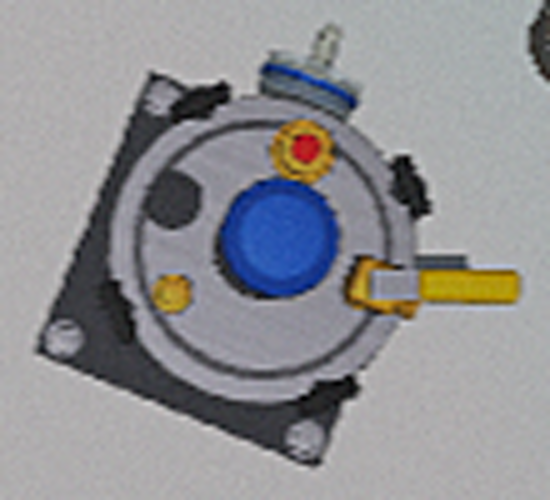

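Run:
```python
from h import *
np.set_printoptions(precision=4,suppress=True)
C=atz('top',(310.6,247.4),.2845);P=atz('top',(316.2,229.8),.212);V=atz('top',(332,256.8),.258);T=atz('top',(358,257.4),.258)
print(C,P,V,T)
Cs=atz('side',(229.8,192.5),.2845);Ps=atz('side',(257,222.6),.212);print(Cs,Ps)
for a in(P-C,):print(np.hypot(*a[:2]),np.degrees(np.arctan2(a[1],a[0])))
a=V-C;print(np.hypot(*a[:2]),np.degrees(np.arctan2(a[1],a[0]))+90)
a=T-V;print('lever',np.hypot(*a[:2]),np.degrees(np.arctan2(a[1],a[0])))
for y in(-20,-22,-24,-26):
  r=np.radians(y)
  for c0 in [(.509,-.054)]:
    R=np.array([[np.cos(r),-np.sin(r)],[np.sin(r),np.cos(r)]])
    for c in('side','top'):
      f=lambda x,yy,z:np.round(proj(c,np.r_[R@[x,yy]+c0,z]),1)
      print(y,c,'knob',f(0,0,.2845),'pin',f(.043,0,.212),'vax',f(0,-.044,.258),'corners',f(-.075,-.075,.005),f(.075,-.075,.005),f(-.075,.075,.005))
print(robot.read_state()['t'])
```

```text
[ 0.511  -0.0513  0.2845] [ 0.5514 -0.0683  0.212 ] [ 0.4958 -0.0952  0.258 ] [ 0.4961 -0.1455  0.258 ]
[ 0.5123 -0.0582  0.2845] [ 0.553  -0.0666  0.212 ]
0.04378998576696066 -22.860185865213676
0.04649868397386412 -19.186104623121125
lever 0.050238764982277404 -89.60445259260518
-20 side knob [227.1 191.3] pin [255.3 223.9] vax [225.9 222.5] corners [193.9 330.5] [274.  331.3] [203.7 268.6]
-20 top knob [312.  248.5] pin [316.4 230.8] vax [332.1 257.7] corners [319.2 294.6] [340.7 237.6] [262.1 271.7]
-22 side knob [227.1 191.3] pin [255.3 224.5] vax [224.9 222.5] corners [192.7 329.2] [272.6 332.5] [205.1 267.7]
-22 top knob [312.  248.5] pin [317.1 231.1] vax [331.8 258.5] corners [317.8 295.1] [341.3 239. ] [261.6 270.3]
-24 side knob [227.1 191.3] pin [255.2 225.2] vax [223.9 222.5] corners [191.6 328. ] [271.1 333.7] [206.6 266.8]
-24 top knob [312.  248.5] pin [317.7 231.4] vax [331.4 259.2] corners [316.3 295.7] [341.9 240.4] [261.1 268.9]
-26 side knob [227.1 191.3] pin [255.1 225.8] vax [222.9 222.4] corners [190.6 326.6] [269.5 334.8] [208.  265.9]
-26 top knob [312.  248.5] pin [318.4 231.7] vax [331.1 259.9] corners [314.9 296.2] [342.4 241.8] [260.6 267.4]
1.3
```

Run:
```python
from h import *
from scipy.spatial.transform import Rotation as Ro
s=robot.read_state();print(Ro.from_rotvec(s['orientation']).as_matrix().round(3))
C=np.array([.5115,-.0535]);r=np.radians(-21.5);V=C+.044*np.array([np.sin(r),-np.cos(r)]);print(V)
for d in range(-90,-15,10):
  a=np.radians(d);u=np.array([np.cos(a),np.sin(a)]);n=np.array([-u[1],u[0]])
  for off in(.007+.0075,.007+.0175):print(d,off,(V+.042*u-n*off).round(4))
```

```text
[[ 0.     0.269 -0.963]
 [ 0.    -0.963 -0.269]
 [-1.    -0.    -0.   ]]
[ 0.49537395 -0.09443837]
-90 0.014499999999999999 [ 0.4809 -0.1364]
-90 0.0245 [ 0.4709 -0.1364]
-80 0.014499999999999999 [ 0.4884 -0.1383]
-80 0.0245 [ 0.4785 -0.1401]
-70 0.014499999999999999 [ 0.4961 -0.1389]
-70 0.0245 [ 0.4867 -0.1423]
-60 0.014499999999999999 [ 0.5038 -0.1381]
-60 0.0245 [ 0.4952 -0.1431]
-50 0.014499999999999999 [ 0.5113 -0.1359]
-50 0.0245 [ 0.5036 -0.1424]
-40 0.014499999999999999 [ 0.5182 -0.1325]
-40 0.0245 [ 0.5118 -0.1402]
-30 0.014499999999999999 [ 0.5245 -0.128 ]
-30 0.0245 [ 0.5195 -0.1367]
-20 0.014499999999999999 [ 0.5299 -0.1224]
-20 0.0245 [ 0.5265 -0.1318]
```

>>> play_rows --plan '[{"slide":[0.61,0.92,0.8],"roll":0,"fingers":-1},{"slide":[0.61,0.92,0.8],"roll":0,"fingers":-1},{"slide":[0.61,0.92,0.8],"roll":0,"fingers":-1},{"slide":[0.61,0.92,0.8],"roll":0,"fingers":-1},{"slide":[0.61,0.92,0],"roll":0,"fingers":-1},{"slide":[0.61,0.92,0],"roll":0,"fingers":-1},{"slide":[0.61,0.92,0],"roll":0,"fingers":-1},{"slide":[0.61,0.92,0],"roll":0,"fingers":-1},{"slide":[0.61,0.92,0],"roll":0,"fingers":-1},{"slide":[0.61,0.92,0],"roll":0,"fingers":-1},{"slide":[0.61,0.92,0],"roll":0,"fingers":-1},{"slide":[0.61,0.92,0],"roll":0,"fingers":-1},{"slide":[0.61,0.92,0],"roll":0,"fingers":-1},{"slide":[0.61,0.92,0],"roll":0,"fingers":-1},{"slide":[0.61,0.92,0],"roll":0,"fingers":-1},{"slide":[0.61,0.92,0],"roll":0,"fingers":-1},{"slide":[0,0,0],"roll":0,"fingers":-1},{"slide":[0,0,0],"roll":0,"fingers":-1}]'

```text
t: 3.55
tool_pos: [0.4542, -0.1366, 0.2828]
orientation: [2.075, 0.285, -2.075]
force: [-1.1, -1.1, 0.4]
opening: 0.0004
```

Run:
```python
from h import *
s=snap('side','s1.png');t=snap('top','t1.png');
cv2.imwrite('pics/c1.png',cv2.resize(np.hstack([s[140:300,160:320],t[180:340,240:400]])[:,:,::-1],None,fx=2.5,fy=2.5,interpolation=2))
print(robot.read_state())
```

```text
{'t': 3.65, 'q': array([-4.00886108e-01, -2.32667704e-01,  1.66588642e+00, -3.01108158e-04,
        1.70831679e+00,  8.98003696e-01]), 'dq': array([-0.00409907,  0.0008262 ,  0.00023763,  0.00170673, -0.00057282,
        0.00358625]), 'joint_torque': array([ 4.51364368e-01, -3.78213573e+01, -4.98960292e+01,  8.66550836e-02,
       -5.13608661e-02, -1.22467385e-02]), 'tool_pos': array([ 0.4540843 , -0.13698189,  0.28287508]), 'orientation': array([ 2.07580113,  0.28363566, -2.07601784]), 'force': array([0.42614765, 0.53545737, 0.86483961]), 'wrist_torque': array([-0.0316072 , -0.00397781,  0.00528798]), 'opening': 0.0002245232167342405}
```

View pics/c1.png

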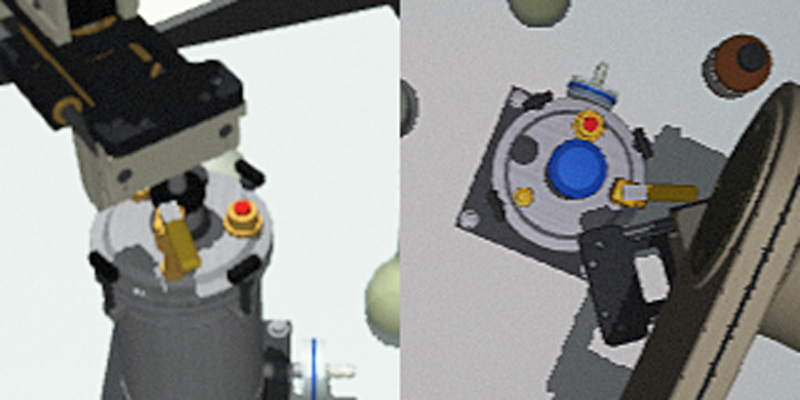

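>>> play_rows --plan '[{"slide":[0,0,-0.6],"roll":0,"fingers":-1},{"slide":[0,0,-0.6],"roll":0,"fingers":-1},{"slide":[0.53,-0.03,0],"roll":0,"fingers":-1},{"slide":[0.37,0,0],"roll":0,"fingers":-1},{"slide":[0.3,-0.03,0],"roll":0.6,"fingers":-1},{"slide":[0.27,0,0],"roll":0.9,"fingers":-1},{"slide":[0.27,0.05,0],"roll":0.9,"fingers":-1},{"slide":[0.25,0.07,0],"roll":0.9,"fingers":-1},{"slide":[0,0,0],"roll":0,"fingers":-1}]'

```text
t: 4.78
tool_pos: [0.5143, -0.1343, 0.2461]
orientation: [1.794, 0.689, -1.795]
force: [-0.7, -0.3, -1.3]
opening: 0.0006
```

Run:
```python
from h import *
s=snap('side','s2.png');t=snap('top','t2.png');
cv2.imwrite('pics/c2.png',cv2.resize(np.hstack([s[140:300,160:320],t[180:340,240:400]])[:,:,::-1],None,fx=2.5,fy=2.5,interpolation=2))
print(robot.read_state()['force'])
```

```text
[-0.60767538 -0.15206778 -0.20156748]
```

View pics/c2.png

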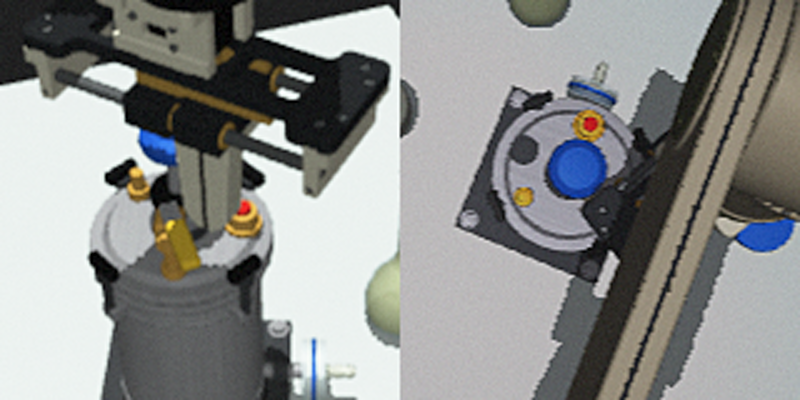

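Run:
```python
from h import *
print(proj('side',np.array([.5143,-.1343,.246])))
s=cv2.imread('pics/s2.png');cv2.imwrite('pics/c2z.png',cv2.resize(s[175:285,180:290],None,fx=5,fy=5,interpolation=2))
for z in(.246,.26,.3):
  print(z,proj('side',np.array([.5143,-.1343,z])))
V=np.array([.4954,-.0944])
for d in (-90,-80,-70,-60,-50,-40):
  a=np.radians(d); print(d,proj('side',np.r_[V+.052*np.array([np.cos(a),np.sin(a)]),.254]))
```

```text
(np.float64(245.83829988355416), np.float64(241.80149437189743))
0.246 (np.float64(245.83829988355416), np.float64(241.80149437189743))
0.26 (np.float64(245.44824989144195), np.float64(235.4345769025909))
0.3 (np.float64(244.27596311504246), np.float64(216.29894478713572))
-90 (np.float64(235.83487771542525), np.float64(246.7695190950563))
-80 (np.float64(241.48742904056826), np.float64(244.92526466106472))
-70 (np.float64(246.622861465015), np.float64(242.42626891000018))
-60 (np.float64(251.07364772661933), np.float64(239.36808976315282))
-50 (np.float64(254.7034721667275), np.float64(235.86409533568596))
-40 (np.float64(257.4111903611092), np.float64(232.0393391399827))
```

View pics/c2z.png

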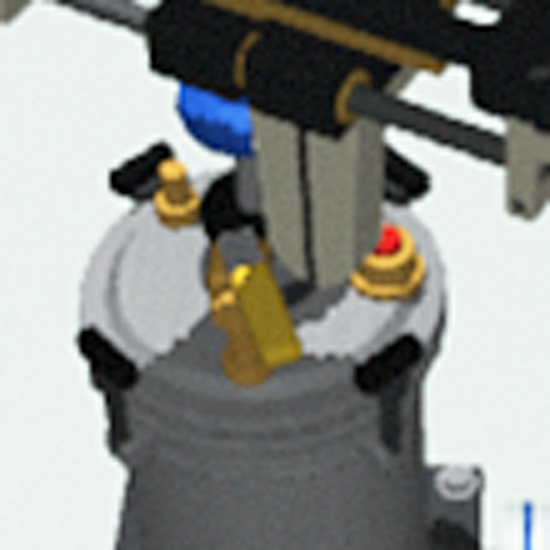

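Run:
```python
from h import *
s=cv2.imread('pics/s2.png')[205:255,215:270];s=np.clip((s/255.)**.5*255,0,255).astype('uint8');cv2.imwrite('pics/c2y.png',cv2.resize(s,None,fx=12,fy=12,interpolation=2))
for z in(.25,.258,.266,.274):print(z,atz('side',(241,232),z),atz('side',(241,236),z))
```

```text
0.25 [ 0.5122976  -0.11548011  0.25      ] [ 0.50986983 -0.12376129  0.25      ]
0.258 [ 0.51045502 -0.12315596  0.258     ] [ 0.50806408 -0.13131152  0.258     ]
0.266 [ 0.50861244 -0.13083181  0.266     ] [ 0.50625832 -0.13886175  0.266     ]
0.274 [ 0.50676986 -0.13850766  0.274     ] [ 0.50445257 -0.14641198  0.274     ]
```

View pics/c2y.png

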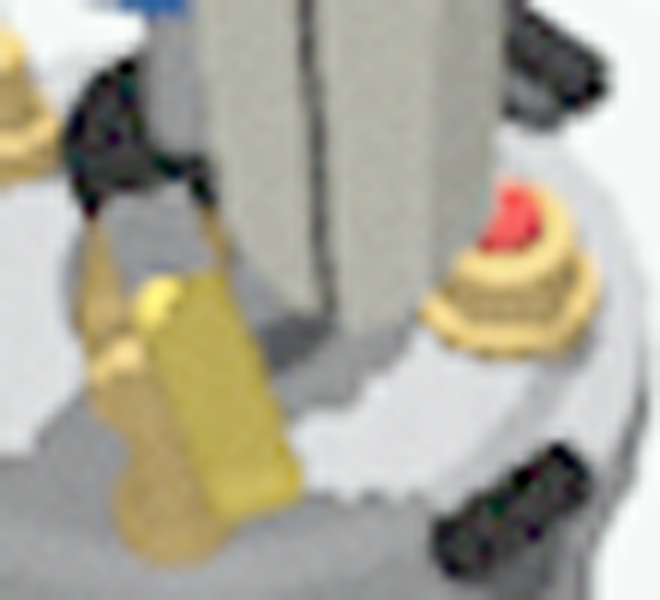

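>>> play_rows --plan '[{"slide":[0,0,1],"roll":0,"fingers":-1},{"slide":[0,0,0.3],"roll":-0.9,"fingers":-1},{"slide":[-1,0,0],"roll":-0.9,"fingers":-1},{"slide":[-1,0,0],"roll":-0.9,"fingers":-1},{"slide":[0,0,-1],"roll":-0.6,"fingers":-1},{"slide":[0,0,-1],"roll":0,"fingers":-1},{"slide":[0,0,0],"roll":0,"fingers":-1},{"slide":[0,0,0],"roll":0,"fingers":-1}]'

```text
t: 5.88
tool_pos: [0.4545, -0.1346, 0.2271]
orientation: [2.077, 0.283, -2.075]
force: [-0.2, -0.2, 0.3]
opening: 0.0005
```

Run:
```python
from h import *
im=snap('side','s3.png')
st=robot.read_state();print(st['tool_pos'],st['force'],proj('side',st['tool_pos']))
s=im[190:290,180:290,::-1];s=np.clip((s/255.)**.6*255,0,255).astype('uint8');cv2.imwrite('pics/c3.png',cv2.resize(s,None,fx=6,fy=6,interpolation=2))
```

```text
[ 0.45483282 -0.13473487  0.22747526] [ 0.19831172  0.01824156 -0.07515651] (np.float64(209.16012364552705), np.float64(259.7917942566613))
```

View pics/c3.png

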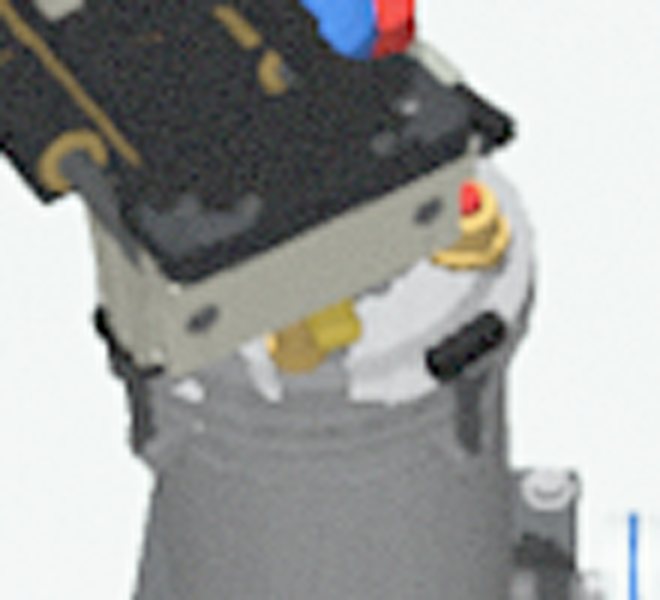

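>>> play_rows --plan '[{"slide":[0.53,-0.1,0],"roll":0.5,"fingers":-1},{"slide":[0.37,0,0],"roll":0.8,"fingers":-1},{"slide":[0.3,-0.03,0],"roll":0.6,"fingers":-1},{"slide":[0.27,0,0],"roll":0.7,"fingers":-1},{"slide":[0.27,0.05,0],"roll":0.7,"fingers":-1},{"slide":[0,0,0],"roll":0,"fingers":-1}]'

```text
t: 6.68
tool_pos: [0.5073, -0.137, 0.2271]
orientation: [1.795, 0.687, -1.792]
force: [-0.4, 0.8, -0.9]
opening: 0.0008
```

Run:
```python
from h import *
im=snap('side','s4.png')
st=robot.read_state();print(st['tool_pos'],st['force'],proj('side',st['tool_pos']))
s=im[190:290,180:290,::-1];s=np.clip((s/255.)**.6*255,0,255).astype('uint8');cv2.imwrite('pics/c4.png',cv2.resize(s,None,fx=6,fy=6,interpolation=2))
```

```text
[ 0.50693552 -0.13700196  0.22690085] [-0.63542313 -0.64240765 -0.82024083] (np.float64(242.31465406708438), np.float64(252.6235404733889))
```

View pics/c4.png

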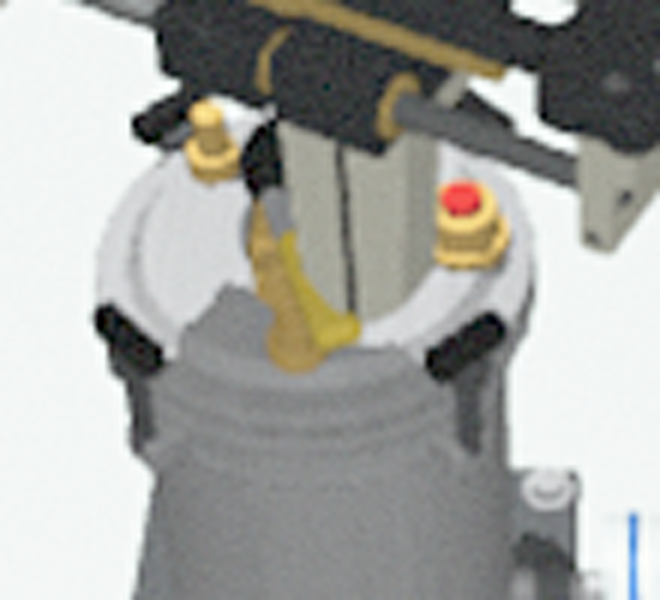

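>>> play_rows --plan '[{"slide":[0,0,-0.1],"roll":0,"fingers":-1},{"slide":[0,0,0],"roll":0,"fingers":-1}]'

```text
t: 6.98
tool_pos: [0.5076, -0.1371, 0.2258]
orientation: [1.798, 0.685, -1.79]
force: [-0.2, 1.7, 10.4]
opening: 0.0006
```

Run:
```python
from h import *
print(robot.read_state()['force'],robot.read_state()['wrist_torque'])
print({k:getattr(robot,k) for k in dir(robot) if not k.startswith('_') and not callable(getattr(robot,k))})
for z in(.224,.235,.245,.258):print(z,atz('side',(240,243.7),z))
```

```text
[-0.15406217  1.72206034 10.38457884] [0.29346801 0.14469474 0.07434977]
{'tcp_to_grasp': 0.0188}
0.224 [ 0.509457  -0.1150013  0.224    ]
0.235 [ 0.50709896 -0.12506921  0.235     ]
0.245 [ 0.50495528 -0.13422187  0.245     ]
0.258 [ 0.5021685  -0.14612032  0.258     ]
```

Run:
```python
from h import *
for z in(.27,.28,.29,.3,.31,.32):print(z,atz('side',(280,231.7),z),atz('side',(242.5,215.8),z))
from scipy.spatial.transform import Rotation as Ro
print(Ro.from_rotvec(robot.read_state()['orientation']).as_matrix().round(3))
```

```text
0.27 [ 0.56290251 -0.15348298  0.27      ] [ 0.51978185 -0.1016904   0.27      ]
0.28 [ 0.55951109 -0.16270699  0.28      ] [ 0.51724032 -0.11193523  0.28      ]
0.29 [ 0.55611967 -0.17193101  0.29      ] [ 0.51469879 -0.12218005  0.29      ]
0.3 [ 0.55272825 -0.18115502  0.3       ] [ 0.51215726 -0.13242488  0.3       ]
0.31 [ 0.54933683 -0.19037903  0.31      ] [ 0.50961573 -0.1426697   0.31      ]
0.32 [ 0.54594541 -0.19960305  0.32      ] [ 0.5070742  -0.15291453  0.32      ]
[[ 0.005  0.668 -0.744]
 [-0.001 -0.744 -0.668]
 [-1.     0.004 -0.003]]
```

View pics/s4.png

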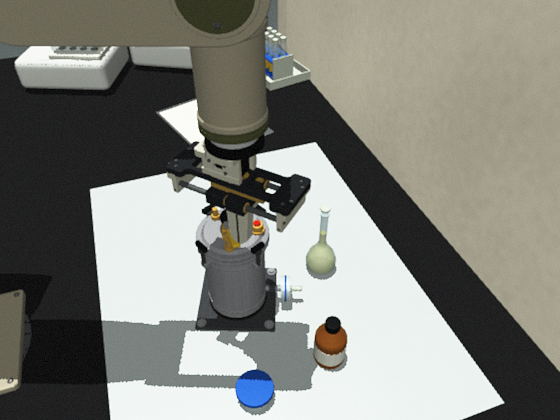

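>>> play_rows --plan '[{"slide":[0,0,1],"roll":0,"fingers":-1},{"slide":[-0.3,0,0.2],"roll":0,"fingers":-1},{"slide":[-1,0,0],"roll":0,"fingers":-1},{"slide":[-0.6,0,0],"roll":0,"fingers":-1},{"slide":[0,0,-0.7],"roll":0,"fingers":-1},{"slide":[0,0,-0.7],"roll":0,"fingers":-1},{"slide":[0,0,0],"roll":0,"fingers":-1},{"slide":[0,0,0],"roll":0,"fingers":-1}]'

```text
t: 7.98
tool_pos: [0.4493, -0.1369, 0.2173]
orientation: [1.794, 0.688, -1.794]
force: [-1.1, -0.2, 0.3]
opening: 0.0004
```

Run:
```python
from h import *
im=snap('side','s5.png')
st=robot.read_state();print(st['tool_pos'],st['force'],proj('side',st['tool_pos']+[0,0,.031]))
s=im[190:290,180:290,::-1];s=np.clip((s/255.)**.6*255,0,255).astype('uint8');cv2.imwrite('pics/c5.png',cv2.resize(s,None,fx=6,fy=6,interpolation=2))
```

```text
[ 0.44964961 -0.13697932  0.21774416] [0.67241866 0.09387899 0.13296003] (np.float64(204.7882323436139), np.float64(252.2949486736378))
```

View pics/c5.png

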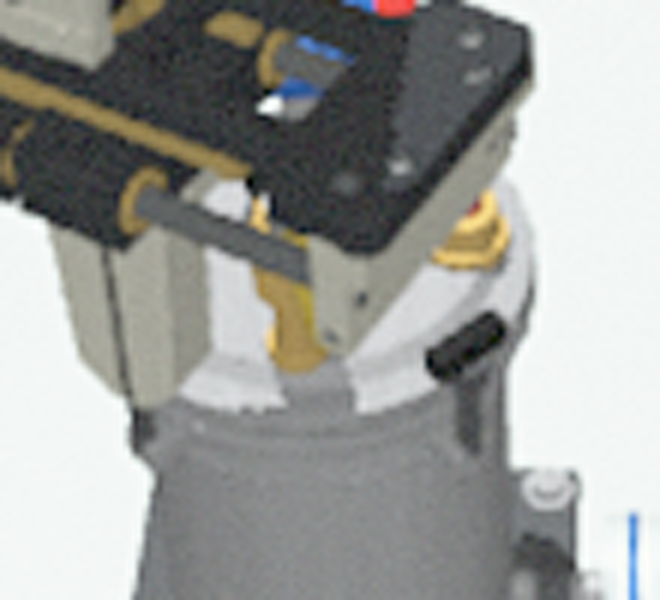

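Run:
```python
from h import *
for z in(.25,.27,.28,.29,.3,.31,.32):print(z,atz('side',(235.8,248.3),z), atz('side',(268,213),z))
```

```text
0.25 [ 0.49529742 -0.14574891  0.25      ] [ 0.56574541 -0.08866441  0.25      ]
0.27 [ 0.49133569 -0.16379062  0.27      ] [ 0.55911199 -0.10887101  0.27      ]
0.28 [ 0.48935482 -0.17281147  0.28      ] [ 0.55579528 -0.1189743   0.28      ]
0.29 [ 0.48737396 -0.18183233  0.29      ] [ 0.55247857 -0.1290776   0.29      ]
0.3 [ 0.48539309 -0.19085318  0.3       ] [ 0.54916186 -0.1391809   0.3       ]
0.31 [ 0.48341222 -0.19987403  0.31      ] [ 0.54584515 -0.1492842   0.31      ]
0.32 [ 0.48143136 -0.20889489  0.32      ] [ 0.54252844 -0.15938749  0.32      ]
```

>>> play_rows --plan '[{"slide":[0.75,0,0],"roll":0,"fingers":-1},{"slide":[0.4,0,0],"roll":0,"fingers":-1},{"slide":[0.3,-0.03,0],"roll":0.3,"fingers":-1},{"slide":[0.27,0,0],"roll":0.5,"fingers":-1},{"slide":[0.27,0.05,0],"roll":0.5,"fingers":-1},{"slide":[0,0,0],"roll":0,"fingers":-1}]'

```text
t: 8.78
tool_pos: [0.5094, -0.1362, 0.2168]
orientation: [1.673, 0.825, -1.673]
force: [-0.7, -0.5, -0.5]
opening: 0.0006
```

Run:
```python
from h import *
im=snap('side','s6.png')
st=robot.read_state();print(st['tool_pos'],st['force'],proj('side',st['tool_pos']+[0,0,.031]))
s=im[190:290,180:290,::-1];s=np.clip((s/255.)**.6*255,0,255).astype('uint8');cv2.imwrite('pics/c6.png',cv2.resize(s,None,fx=6,fy=6,interpolation=2))
```

```text
[ 0.50917654 -0.13618507  0.21679727] [-0.87148203  0.05016652  0.24348424] (np.float64(242.92757731490246), np.float64(242.65823044635516))
```

View pics/c6.png

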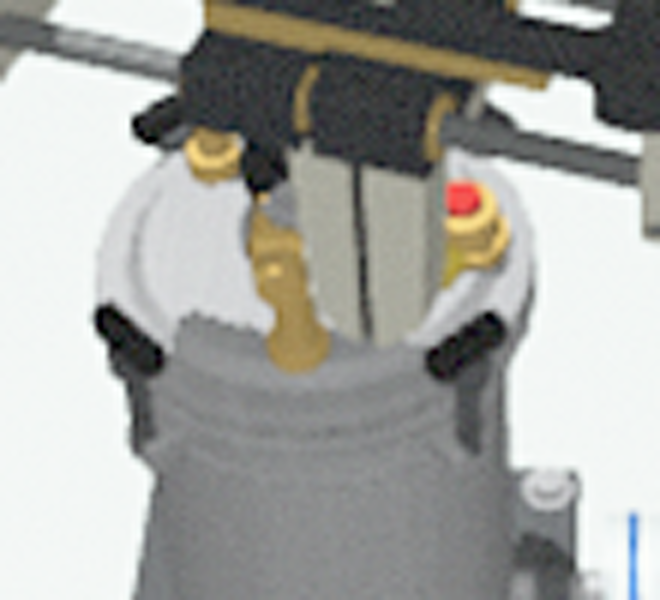

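>>> play_rows --plan '[{"slide":[0.25,0.1,0],"roll":0.6,"fingers":-1},{"slide":[0.22,0.15,0],"roll":0.6,"fingers":-1},{"slide":[0.17,0.18,0],"roll":0.6,"fingers":-1},{"slide":[0.1,0.15,0],"roll":0.6,"fingers":-1},{"slide":[0.03,0.1,0],"roll":0,"fingers":-1},{"slide":[0,0,0],"roll":0,"fingers":-1}]'

```text
t: 9.57
tool_pos: [0.5301, -0.1213, 0.2169]
orientation: [1.437, 1.032, -1.45]
force: [-8.0, -21.7, -0.1]
opening: 0.0008
```

Run:
```python
from h import *
im=snap('side','s7.png')
st=robot.read_state();print(st['tool_pos'],st['force'],proj('side',st['tool_pos']+[0,0,.031]))
s=im[190:290,180:290,::-1];s=np.clip((s/255.)**.6*255,0,255).astype('uint8');cv2.imwrite('pics/c7.png',cv2.resize(s,None,fx=6,fy=6,interpolation=2))
```

```text
[ 0.53013985 -0.12124996  0.21693745] [ -7.54541139 -21.03447161   0.47590351] (np.float64(253.10704374329944), np.float64(232.702241316429))
```

View pics/c7.png

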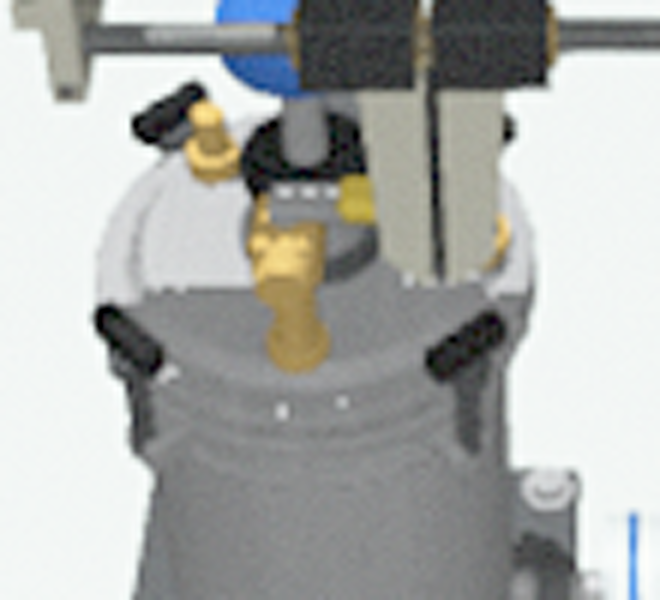

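>>> play_rows --plan '[{"slide":[-0.25,-0.6,0],"roll":0,"fingers":-1},{"slide":[0,-0.1,0.8],"roll":0,"fingers":-1},{"slide":[0,0,0.85],"roll":0,"fingers":-1},{"slide":[0,0,0.85],"roll":0,"fingers":-1},{"slide":[-1,-1,0],"roll":0,"fingers":-1},{"slide":[-1,-0.5,0],"roll":0,"fingers":-1},{"slide":[0,0,0],"roll":0,"fingers":-1}]'

```text
t: 10.5
tool_pos: [0.4634, -0.1829, 0.2924]
orientation: [1.444, 1.038, -1.443]
force: [0.2, 1.1, 1.1]
opening: 0.0002
```

Run:
```python
from h import *
s=snap('side','s8.png');t=snap('top','t8.png');
cv2.imwrite('pics/c8.png',cv2.resize(np.hstack([s[175:285,180:290],t[190:300,255:365]])[:,:,::-1],None,fx=3.6,fy=3.6,interpolation=2))
print(robot.read_state()['tool_pos'],[(a['point'],a['p']) for c in('side','top') for a in robot.mark_of(c,'vent_tip')[:2]])
a=np.radians(-21.5);p=np.r_[np.array([.4954,-.0944])+.052*np.array([np.cos(a),np.sin(a)]),.254];print(p,proj('side',p),proj('top',p))
```

```text
[ 0.46474358 -0.18186894  0.29210802] [([258.7, 221.7], 0.79), ([238.5, 301.6], 0.67), ([339.9, 230.6], 0.56), ([383.5, 267.7], 0.18)]
[ 0.54378171 -0.11345806  0.254     ] (np.float64(259.7975770301871), np.float64(224.5599917172061)) (np.float64(341.4064644895418), np.float64(232.4095635331493))
```

View pics/c8.png

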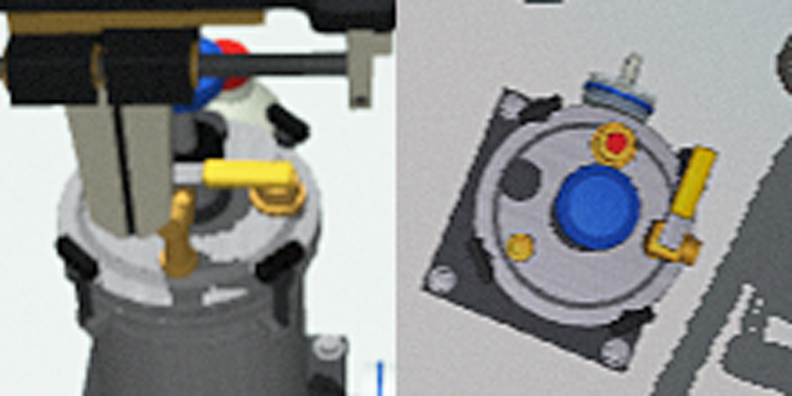

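>>> play_rows --plan '[{"slide":[0.31,0.86,0],"roll":0,"fingers":-1},{"slide":[0.31,0.86,0],"roll":0,"fingers":-1},{"slide":[0.31,0.86,0],"roll":0,"fingers":-1},{"slide":[0.31,0.86,0],"roll":0,"fingers":-1},{"slide":[0.32,0.86,0],"roll":0,"fingers":-1},{"slide":[0,0,0],"roll":0,"fingers":-1},{"slide":[0,0,-0.6],"roll":0,"fingers":-1},{"slide":[0,0,-0.6],"roll":0,"fingers":-1},{"slide":[0,0,-0.3],"roll":0,"fingers":-1},{"slide":[0,0,0],"roll":0,"fingers":-1}]'

```text
t: 11.95
tool_pos: [0.511, -0.0533, 0.2461]
orientation: [1.441, 1.04, -1.443]
force: [-1.3, -1.1, 3.8]
opening: 0.0007
```

Run:
```python
from h import *
im=snap('side','s9.png');t=snap('top','t9.png')
st=robot.read_state();print(st['tool_pos'],st['force'],proj('side',st['tool_pos']+[0,0,.031]))
cv2.imwrite('pics/c9.png',cv2.resize(np.hstack([im[175:285,180:290],t[190:300,255:365]])[:,:,::-1],None,fx=3.6,fy=3.6,interpolation=2))
```

```text
[ 0.51105137 -0.05326416  0.24705722] [-2.37970566 -1.17079084  4.04189423] (np.float64(228.5029058622829), np.float64(193.81974215308364))
```

View pics/c9.png

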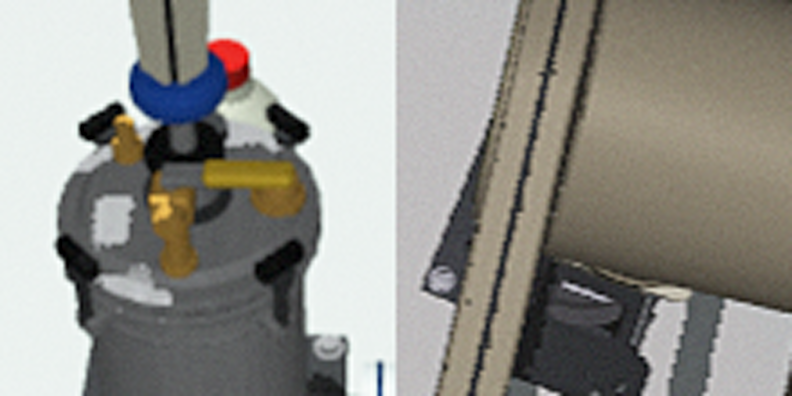

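>>> play_rows --plan '[{"slide":[0,0,-0.4],"roll":0,"fingers":-1},{"slide":[0,0,-0.4],"roll":0,"fingers":-1},{"slide":[0,0,0],"roll":0,"fingers":-1},{"slide":[0,0,0],"roll":0,"fingers":-1}]'

```text
t: 12.55
tool_pos: [0.5118, -0.0533, 0.2243]
orientation: [1.442, 1.038, -1.44]
force: [-3.4, -0.3, 8.3]
opening: 0.0006
```

>>> play_rows --plan '[{"slide":[0,0,-0.33],"roll":0,"fingers":-1},{"slide":[0,0,0],"roll":0,"fingers":-1},{"slide":[0,0,0],"roll":0,"fingers":-1}]'

```text
t: 12.92
tool_pos: [0.5139, -0.0535, 0.2222]
orientation: [1.445, 1.032, -1.433]
force: [-17.1, 2.5, 48.0]
opening: 0.0002
```

>>> play_rows --plan '[{"slide":[0,0,1],"roll":0,"fingers":-1},{"slide":[0,0,0.63],"roll":0,"fingers":-1},{"slide":[0,0,0],"roll":0,"fingers":-1},{"slide":[0,0,0],"roll":0,"fingers":-1},{"slide":[0,0,0],"roll":0,"fingers":-1},{"slide":[0,0,-0.7],"roll":0,"fingers":-1},{"slide":[0,0,-0.7],"roll":0,"fingers":-1},{"slide":[0,0,0],"roll":0,"fingers":-1},{"slide":[0,0,0],"roll":0,"fingers":-1}]'

```text
t: 14.05
tool_pos: [0.5133, -0.0532, 0.2226]
orientation: [1.444, 1.036, -1.437]
force: [0.4, 0.3, 15.6]
opening: 0.0007
```

Run:
```python
from h import *
im=snap('side','s10.png')
cv2.imwrite('pics/c10.png',cv2.resize(im[175:285,180:290][:,:,::-1],None,fx=5,fy=5,interpolation=2))
```

```text
(no output)
```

View pics/c10.png

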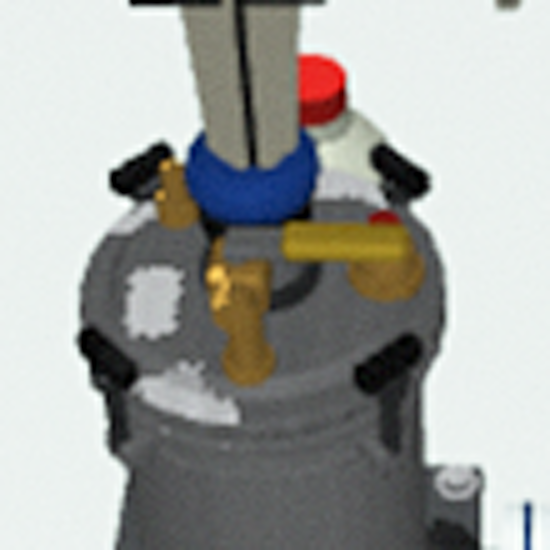

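>>> play_rows --plan '[{"slide":[0,0,0.7],"roll":0,"fingers":-1},{"slide":[0,0,0.7],"roll":0,"fingers":-1},{"slide":[0,0,0],"roll":0,"fingers":-1},{"slide":[0,0,0],"roll":0,"fingers":-1},{"slide":[0,0,0],"roll":0,"fingers":-1},{"slide":[0,0,-0.72],"roll":0,"fingers":-1},{"slide":[0,0,-0.72],"roll":0,"fingers":-1},{"slide":[0,0,0],"roll":0,"fingers":-1},{"slide":[0,0,0],"roll":0,"fingers":-1},{"slide":[0,0,0.72],"roll":0,"fingers":-1},{"slide":[0,0,0.72],"roll":0,"fingers":-1},{"slide":[0,0,0],"roll":0,"fingers":-1},{"slide":[0,0,0],"roll":0,"fingers":-1},{"slide":[0,0,0],"roll":0,"fingers":-1},{"slide":[0,0,-0.72],"roll":0,"fingers":-1},{"slide":[0,0,-0.72],"roll":0,"fingers":-1},{"slide":[0,0,0],"roll":0,"fingers":-1},{"slide":[0,0,0],"roll":0,"fingers":-1}]'

```text
t: 16.35
tool_pos: [0.5135, -0.0533, 0.2225]
orientation: [1.444, 1.035, -1.436]
force: [-2.6, 0.0, 21.2]
opening: 0.0005
```

Run:
```python
from h import *
im=snap('side','s11.png')
cv2.imwrite('pics/c11.png',cv2.resize(im[175:285,180:290][:,:,::-1],None,fx=5,fy=5,interpolation=2))
```

```text
(no output)
```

View pics/c11.png

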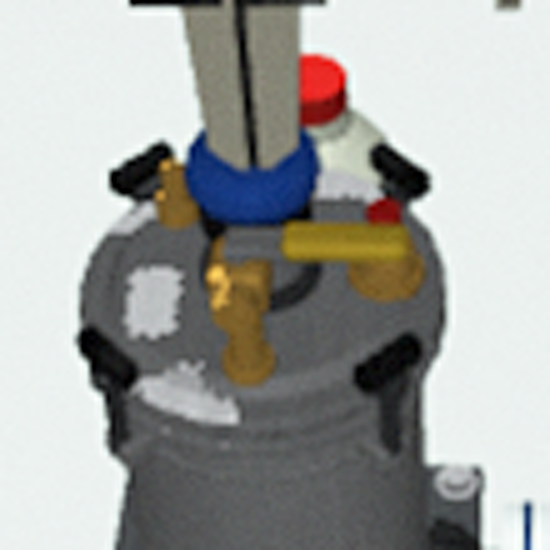

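>>> play_rows --plan '[{"slide":[0,0,0.72],"roll":0,"fingers":-1},{"slide":[0,0,0.72],"roll":0,"fingers":-1},{"slide":[0,0,0],"roll":0,"fingers":-1},{"slide":[0,0,0],"roll":0,"fingers":-1},{"slide":[0,0,0],"roll":0,"fingers":-1},{"slide":[0,0,-0.72],"roll":0,"fingers":-1},{"slide":[0,0,-0.72],"roll":0,"fingers":-1},{"slide":[0,0,0],"roll":0,"fingers":-1},{"slide":[0,0,0],"roll":0,"fingers":-1},{"slide":[0,0,0.72],"roll":0,"fingers":-1},{"slide":[0,0,0.72],"roll":0,"fingers":-1},{"slide":[0,0,0],"roll":0,"fingers":-1},{"slide":[0,0,0],"roll":0,"fingers":-1},{"slide":[0,0,0],"roll":0,"fingers":-1},{"slide":[0,0,-0.72],"roll":0,"fingers":-1},{"slide":[0,0,-0.72],"roll":0,"fingers":-1},{"slide":[0,0,0],"roll":0,"fingers":-1},{"slide":[0,0,0],"roll":0,"fingers":-1}]'

```text
t: 18.65
tool_pos: [0.5135, -0.0533, 0.2225]
orientation: [1.444, 1.035, -1.436]
force: [-1.3, 0.9, 21.2]
opening: 0.0005
```

Run:
```python
from h import *
im=snap('side','s12.png')
cv2.imwrite('pics/c12.png',cv2.resize(im[175:285,180:290][:,:,::-1],None,fx=5,fy=5,interpolation=2))
```

```text
(no output)
```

View pics/c12.png

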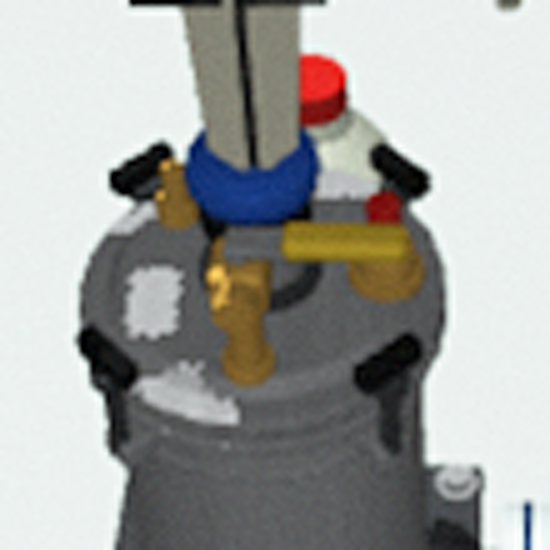

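>>> play_rows --plan '[{"slide":[0,0,0.72],"roll":0,"fingers":-1},{"slide":[0,0,0.72],"roll":0,"fingers":-1},{"slide":[0,0,0],"roll":0,"fingers":-1},{"slide":[0,0,0],"roll":0,"fingers":-1},{"slide":[0,0,0],"roll":0,"fingers":-1},{"slide":[0,0,-0.72],"roll":0,"fingers":-1},{"slide":[0,0,-0.72],"roll":0,"fingers":-1},{"slide":[0,0,0],"roll":0,"fingers":-1},{"slide":[0,0,0],"roll":0,"fingers":-1},{"slide":[0,0,0.72],"roll":0,"fingers":-1},{"slide":[0,0,0.72],"roll":0,"fingers":-1},{"slide":[0,0,0],"roll":0,"fingers":-1},{"slide":[0,0,0],"roll":0,"fingers":-1},{"slide":[0,0,0],"roll":0,"fingers":-1},{"slide":[0,0,-0.72],"roll":0,"fingers":-1},{"slide":[0,0,-0.72],"roll":0,"fingers":-1},{"slide":[0,0,0],"roll":0,"fingers":-1},{"slide":[0,0,0],"roll":0,"fingers":-1}]'

```text
t: 20.95
tool_pos: [0.5135, -0.0532, 0.2225]
orientation: [1.444, 1.035, -1.436]
force: [-2.3, 0.9, 21.4]
opening: 0.0009
```

>>> play_rows --plan '[{"slide":[0,0,0.72],"roll":0,"fingers":-1},{"slide":[0,0,0.72],"roll":0,"fingers":-1},{"slide":[0,0,1],"roll":0,"fingers":-1},{"slide":[0,0,0.5],"roll":0,"fingers":-1},{"slide":[-1,-1,0],"roll":0,"fingers":-1},{"slide":[-1,-1,0],"roll":0,"fingers":-1},{"slide":[-1,-1,0],"roll":0,"fingers":-1},{"slide":[0,-1,0],"roll":0,"fingers":-1},{"slide":[0,-1,0],"roll":0,"fingers":-1},{"slide":[0,0,0],"roll":0,"fingers":-1},{"slide":[0,0,0],"roll":0,"fingers":-1}]'

```text
t: 22.32
tool_pos: [0.4213, -0.2023, 0.3061]
orientation: [1.442, 1.041, -1.442]
force: [0.9, -1.0, 0.2]
opening: 0.0007
```

Run:
```python
from h import *
im=snap('side','s13.png');t=snap('top','t13.png')
cv2.imwrite('pics/c13.png',cv2.resize(np.hstack([im[175:285,180:290],t[190:300,255:365]])[:,:,::-1],None,fx=3.6,fy=3.6,interpolation=2))
cv2.imwrite('pics/c13b.png',cv2.resize(im[200:240,230:280][:,:,::-1],None,fx=12,fy=12,interpolation=2))
C=np.array([.5115,-.0535]);r=np.radians(-21.5);p=C+.043*np.array([np.cos(r),np.sin(r)])
for z in (.21,.212,.226,.228,.230):print(z,proj('side',np.r_[p,z]),proj('top',np.r_[p,z]))
print(robot.read_state()['force'])
```

```text
0.21 (np.float64(256.6544007132984), np.float64(224.68618476822343)) (np.float64(316.567138549319), np.float64(229.85092307843072))
0.212 (np.float64(256.622557079995), np.float64(223.84646113138987)) (np.float64(316.6659368699429), np.float64(229.75990305009125))
0.226 (np.float64(256.3966713939407), np.float64(217.88980574615084)) (np.float64(317.36930625926465), np.float64(229.11190922443873))
0.228 (np.float64(256.3639698452455), np.float64(217.02745869112712)) (np.float64(317.4715029440043), np.float64(229.0177583817679))
0.23 (np.float64(256.33115862477763), np.float64(216.16221956725778)) (np.float64(317.57413671807404), np.float64(228.92320486136984))
[-0.28611018  0.35151111  0.45358297]
```

View pics/c13.png

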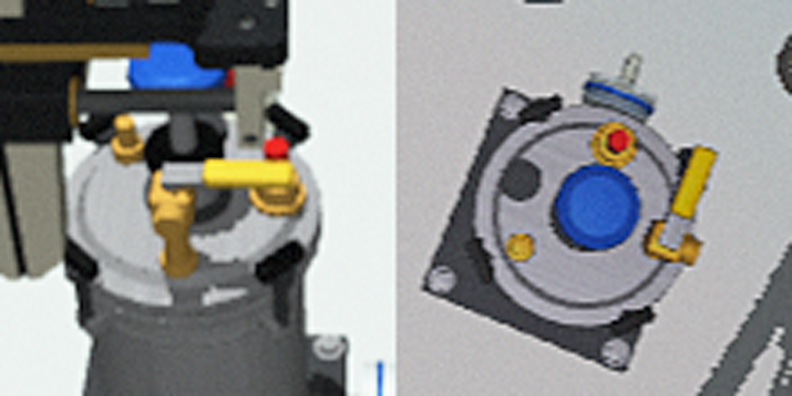

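View pics/c13b.png

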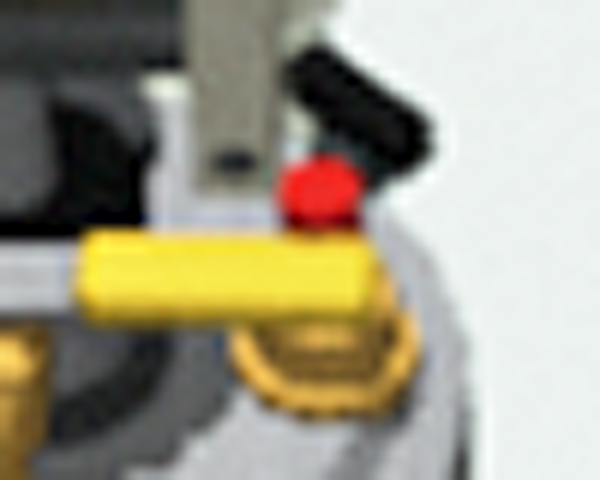

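Run:
```python
from h import *
for n in('s0','s8','s10','s11','s12','s13'):
    s=cv2.imread(f'pics/{n}.png')[205:232,248:268].astype(float)
    w=np.clip(s[...,2]-2.2*np.maximum(s[...,1],s[...,0]),0,None);w/=w.max()
    ys,xs=np.mgrid[205:232,248:268];m=w>.35
    print(n,m.sum(),ys[m].min(),ys[m].max(),(w*ys).sum()/w.sum(),(w*xs).sum()/w.sum())
print(robot.read_state()['t'],[(a['point'],a['p']) for a in robot.mark_of('side','indicator_pin')], [(a['point'],a['p']) for a in robot.mark_of('side','plunger_top')])
```

```text
s0 25 221 225 222.75854578712702 256.4203155367555<stdin>:4: RuntimeWarning: invalid value encountered in divide
Traceback (most recent call last):
ValueError: zero-size array to reduction operation minimum which has no identity
```

Run:
```python
from h import *
for n in('s0','s10','s11','s12','s13'):
    s=cv2.imread(f'pics/{n}.png')[205:232,248:268].astype(float)
    w=np.clip(s[...,2]-2.2*np.maximum(s[...,1],s[...,0]),0,None);w/=w.max()
    ys,xs=np.mgrid[205:232,248:268];m=w>.35
    rows=(w.sum(1)).round(1); print(n,m.sum(),ys[m].min(),ys[m].max(),dict(zip(range(211,226),rows[6:21])))
print(robot.read_state()['t'],[(a['point'],a['p']) for a in robot.mark_of('side','indicator_pin')], [(a['point'],a['p']) for a in robot.mark_of('side','plunger_top')])
```

```text
s0 25 221 225 {211: np.float64(0.0), 212: np.float64(0.0), 213: np.float64(0.0), 214: np.float64(0.0), 215: np.float64(0.0), 216: np.float64(0.0), 217: np.float64(0.0), 218: np.float64(0.0), 219: np.float64(0.0), 220: np.float64(0.0), 221: np.float64(4.1), 222: np.float64(5.0), 223: np.float64(5.2), 224: np.float64(4.4), 225: np.float64(1.9)}
s10 5 218 218 {211: np.float64(0.0), 212: np.float64(0.0), 213: np.float64(0.0), 214: np.float64(0.0), 215: np.float64(0.0), 216: np.float64(0.0), 217: np.float64(0.5), 218: np.float64(4.2), 219: np.float64(0.7), 220: np.float64(0.0), 221: np.float64(0.0), 222: np.float64(0.0), 223: np.float64(0.0), 224: np.float64(0.0), 225: np.float64(0.0)}
s11 21 215 218 {211: np.float64(0.0), 212: np.float64(0.0), 213: np.float64(0.0), 214: np.float64(0.3), 215: np.float64(2.8), 216: np.float64(4.7), 217: np.float64(4.7), 218: np.float64(4.9), 219: np.float64(0.8), 220: np.float64(0.0), 221: np.float64(0.0), 222: np.float64(0.0), 223: np.float64(0.0), 224: np.float64(0.0), 225: np.float64(0.0)}
s12 28 214 218 {211: np.float64(0.0), 212: np.float64(0.0), 213: np.float64(0.8), 214: np.float64(4.1), 215: np.float64(4.9), 216: np.float64(4.9), 217: np.float64(4.7), 218: np.float64(5.0), 219: np.float64(0.5), 220: np.float64(0.0), 221: np.float64(0.0), 222: np.float64(0.0), 223: np.float64(0.0), 224: np.float64(0.0), 225: np.float64(0.0)}
s13 30 213 218 {211: np.float64(0.0), 212: np.float64(0.0), 213: np.float64(1.6), 214: np.float64(4.9), 215: np.float64(5.5), 216: np.float64(5.2), 217: np.float64(4.5), 218: np.float64(3.2), 219: np.float64(0.0), 220: np.float64(0.0), 221: np.float64(0.0), 222: np.float64(0.0), 223: np.float64(0.0), 224: np.float64(0.0), 225: np.float64(0.0)}
22.425 [([257.1, 215.9], 0.52)] [([228.9, 192.0], 0.62)]
```

```bash
python3 -c "
from h import *
print(robot.read_state()['force']);print(robot.close_job())"
```

```text
[-0.34970688 -0.20901665  0.1099676 ]
the job is handed in; nothing more can be done
None
```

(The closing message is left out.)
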